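Draw the top marking plate from its holder

ROBOT

A 6-joint arm with a two-finger parallel gripper is mounted at the origin on a cart in front of the work surface, level with it; the furniture and walls round the work are solid. World frame = base frame: x ahead of the robot, y to its left, z up, the work surface at z = 0. Lengths are in m, angles in rad, forces in N, time in s.
With the tool pointing down it reaches from about 0.375 to 0.825 m from the base axis. Payload 5.5 kg.
Tool frame: the origin (TCP) lies between the finger pads; the fingertips stand nose_length ahead of it and the grasp point (between the pads) is the TCP (nose_length is the distance from the TCP to the fingertips, in m); z points along the fingers, y is the direction in which the jaws open and shut (so a half turn about z gives the same grasp; the last joint's range is limited). The gripper opens to 85 mm and grips with 20 to 120 N. Pads are 22 mm wide; open, the fingers measure 114 mm over their backs; the gripper's body (76 mm by 85 mm) begins 54 mm behind the grasp point. The pads swing forward as they close: fully open they stand 13 mm farther back than shut.
Start: joints at [1.348, 0.314, -0.047, 1.21, 0, 1.571], TCP at [0.133, 0.585, 0.25] pointing down, gripper open.
Joint ranges: [-2.67, 2.67], [-0.69, 1.73], [-1.03, 1.25], [-2.08, 2.16], [-1.42, 1.45], [-3.14, 3.14]. Speed limits (rad/s): [2.39, 2.39, 3.01, 3.14, 3.14, 3.14].

INTERFACE

Orientations are given as a unit quaternion [w, x, y, z].
In Python, from cell import * gives the robot as it stands.
- The arm moves only by the shell command python3 -m handwheel 'ROWS' [OPENING]. ROWS is JSON, a list of rows, each a list of 6 numbers: the shift along the tool's x, y, z in mm, then the turn, a rotation vector about the tool's x, y, z in degrees. A call has exactly 5 rows; each row is the pose to reach, as a shift and turn from the pose measured when the call began, along the tool's axes at that moment; what a row does not reach only later rows make up. A row lasts 1/10 s, in which the tool goes at most 50 mm and 8.59 degrees, less where a joint would pass 70% of its speed; a pose out of reach is approached as far as the arm can. A call with a gripper value outside its range is refused whole. OPENING is the opening, from 0 (shut) to 1 (fully open), set as the call begins (- or left out, the last holds). The fingers move at their own pace and stop on an object; the grip force is fixed at half the most. Time passes only in rows, so rows that repeat a pose let the fingers close, or fill a call up. It gives the time, the measured TCP pose, the force and the opening at its end, in the units of the state.
- read_state(): the state, without advancing time (a new reading comes with each control period).
- read_camera(name): name is "scene" or "side" or "wrist"; returns (picture, depth): 400x640x3 uint8, red, green, blue; 400x640 float32, m along the optical axis (not along the pixel's ray), 0 where there is no reading.
- camera_model(name): a dict with "fov_y" (degrees; the focal length in pixels is half the picture's height over the tangent of half this angle, whatever the lens; pixels are square), "cx", "cy" (the principal point, pixels), "position" and "rotation" of the camera in the world. Camera axes: x right, y down, z forward; pixel columns grow to the right and rows downward; lengths in m; the calibration is good to about 2 mm. A picture is of the moment at which its call begins: read the wrist's pose just before it. camera_model takes no time and is no camera call; for the wrist camera it gives the pose at the moment of the call.
- finish_job(): hands the job in, once; it reports no verdict.
The state is a dict: "time": time; "joint_pos": joint angles; "qvel": joint speeds; "effort": joint torques, N m; "eef_pos": TCP position; "orientation": TCP orientation; "ft_force": force on the tool from outside, world axes, zero at the start; "ft_torque": the same for the moment, N m; "grip_width": finger opening in m.
Only numpy, scipy, OpenCV 4.12 (cv2) and the standard library are available. Lean on these libraries where they do the work, as an engineer would, in place of code of your own. Each camera call takes 0.05 s, during which the arm holds its last target.

TASK

Press lightly on the top steel plate and slide it part-way out over the open front of its holder, leaving the plates below in place and keeping the sliding plate flat on the stack until it sticks out by about a third of its length. Then grip the freed end by its sides, lift the plate away, and lay it flat on the marking block, lengthwise, centred across the block and with one end pushed home against the stop. Disturb nothing else.

Things in the scene. Friction and masses are not known exactly. Their poses are not given: they have to be found in the camera images.
- holder: Fixed wooden holder, 134 x 84 mm, holding four stacked plates on its floor, 24 mm above the table. Origin on the table, 60 mm behind its front edge; +x to its closed back, -x out of its open front, z up. Its back and two side walls (10 mm thick, 64 mm apart inside) end 1 mm below the top plate's upper face, so stacked plates cannot be gripped at their edges.
- holder_front (a point): Point over the middle of the holder's open front edge, at the height of the top plate's upper face (56 mm above the table); axes as the holder's. Fixed wooden boxes up to 0.25 m high stand beside the table on the right (y below -0.29 m): pass above them. A power strip and two bottles stand along the back (x above 0.71 m), a mallet, an awl and a tape measure in front (x below 0.38 m, up to 52 mm high).
- plate_1_center (a point): Top steel plate, 120 (x) by 60 (y) by 8 mm, 0.24 to 0.38 kg; centre, half-way up. At the start its axes are the holder's, its front end about level with the holder's front. Slides easily on steel and the holder (friction about 0.2); gripper pads hold it well. Once it sticks out it can be gripped across its 60 mm width; it tips only when it sticks out half its length.
- plate_2_center (a point): Second plate, directly under the top one; same plate, loose; the point is its centre, half-way up.
- plate_3_center (a point): Third plate, same; centre.
- plate_4_center (a point): Lowest plate, same, on the holder's floor; centre.
- block: Fixed marking block: a wooden bar 160 mm long (x), 46 mm wide (y), its bearing face 30 mm above the table, on a foot 190 x 70 x 10 mm. Narrower than a plate, so that the jaws can straddle it. Origin on the table under its middle, z up, +x towards the end that carries the stop.
- block_stop (a point): Middle of the stop's working face, at the height of the bearing face, 68 mm along the block's +x; the stop is a strip 12 mm thick (x), 46 mm wide, rising 18 mm over the bearing face. Axes as the block's. A plate pushed home has its centre 60 mm in -x and 4 mm in z from here.
- tin: Bystander, loose: round tin, 48 mm across, 28 mm high; origin under its middle.
- spool: Bystander, loose: upright thread spool, 29 mm across, 46 mm high; origin under its middle.
- tape_roll: Bystander, loose: roll of tape lying flat, 72 mm across, 24 mm high; origin under its middle.
- plate_1: The top plate itself; origin under its centre, on its lower face. Closed fingertips pressing down on its upper face with 8 to 15 N drag it along; a lighter touch may slip.
- plate_2: The second plate itself; origin under its centre, on its lower face.

How it is judged:
On the way:
1. the top plate sticks out of the holder's front by at least 30 mm, still lying flat on the second plate (x of plate_1_center in the frame of holder between -0.075 and -0.03 m and angle between plate_1_center's own z axis and vertical below 0.06 rad and contact force between plate_1 and plate_2 above 0.3 N), for 0.1 s.
At the end, for the whole second after the job is handed in: The top plate lies flat and at rest on the marking block, lengthwise within about 3.5 degrees, centred across it within 9 mm, its end within 3.5 mm of the stop; the three lower plates are still stacked in the holder within 8 mm of where they were, and the bystanders within 20 mm (x of plate_1_center in the frame of block_stop between -0.0635 and -0.0575 m and y of plate_1_center in the frame of block_stop between -0.009 and 0.009 m and z of plate_1_center in the frame of block_stop between 0.0015 and 0.0065 m and angle between plate_1_center's own z axis and vertical below 0.04 rad and angle between the x axis of plate_1_center and the x axis of block_stop, either way round below 0.06 rad and linear speed of plate_1 below 0.01 m/s and distance of each of plate_2_center, plate_3_center, plate_4_center from where it was at the start of the episode below 0.008 m and distance of each of tin, spool, tape_roll from where it was at the start of the episode below 0.02 m); the robot touches nothing.
It fails at once if a plate below is shifted more than 8 mm (distance of any of plate_2_center, plate_3_center, plate_4_center from where it was at the start of the episode above 0.008 m).
It fails at once if the stack is pressed with more than 40 N (contact force between plate_1 and plate_2 above 40 N).
It fails at once if a bystander is shifted more than 20 mm (distance of any of tin, spool, tape_roll from where it was at the start of the episode above 0.02 m).
It also fails if it takes over 58 s, if anything falls off the work surface, if the arm or the gripper's body presses on something with over 40 N, if the wrist force passes 120 N, or if a joint passes its speed limit or range.

## Working session

There is one attempt and no reset: what is moved stays moved. The work goes in short steps, Python scripts to look and compute and a shell command to move; the robot and the scene stay as the last step left them, time stands still between calls to the robot, and variables do not carry over. Pictures are saved under pics/ and viewed, and the job is handed in when it is done.

```bash
ls; mkdir -p pics; python3 - <<'E'
from cell import *
import cv2, numpy as np
s=read_state()
for k,v in s.items(): print(k,np.round(v,4))
for n in ["scene","side","wrist"]:
    m=camera_model(n); print(n,{k:np.round(v,4).tolist() for k,v in m.items()})
    p,d=read_camera(n); cv2.imwrite(f"pics/{n}0.png",p[:,:,::-1]); np.save(f"pics/{n}0.npy",d); np.save(f"pics/{n}0p.npy",p)
    print((d>0).mean())
import cell; print([x for x in dir(cell) if x[0]!='_'])
E
```

```text
pics
time 0.0
joint_pos [ 1.348   0.3142 -0.0481  1.2102  0.      1.5708]
qvel [-0.     -0.0007 -0.0002  0.0017  0.0003 -0.0017]
effort [ 2.10000e-03 -5.39590e+01  3.39746e+01  1.93000e-02  1.00000e-04
  0.00000e+00]
eef_pos [0.1324 0.5846 0.2494]
orientation [-1.000e-04  1.112e-01  9.938e-01 -8.000e-04]
ft_force [-0.5345 -0.0017  0.1584]
ft_torque [ 0.0051 -0.0064  0.0617]
grip_width 0.0853
scene {'fov_y': 55.4507, 'cx': 322.6362, 'cy': 195.2816, 'position': [0.1229, 0.5387, 0.6327], 'rotation': [0.131, -0.2899, 0.8667, -0.3843]}
0.918421875
side {'fov_y': 50.8647, 'cx': 315.9358, 'cy': 201.8886, 'position': [0.3158, 0.7345, 0.4873], 'rotation': [0.0677, -0.1268, 0.8537, -0.5006]}
0.90534375
wrist {'fov_y': 70.8752, 'cx': 317.107, 'cy': 201.9874, 'position': [0.068, 0.5994, 0.3733], 'rotation': [0.104, 0.7744, 0.6187, 0.0819]}
0.9952734375
['IKError', 'camera_model', 'finish_job', 'nose_length', 'read_camera', 'read_state']
```

View pics/scene0.png

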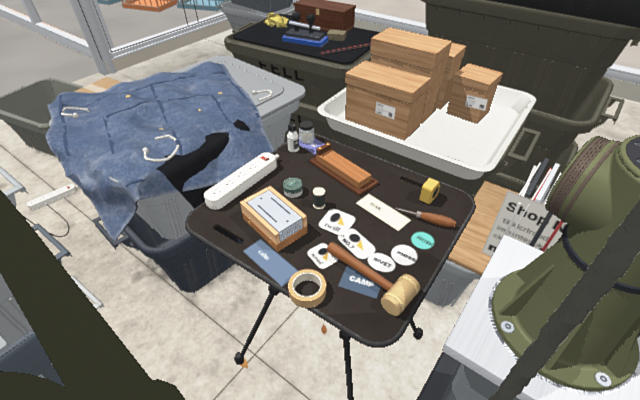

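View pics/side0.png

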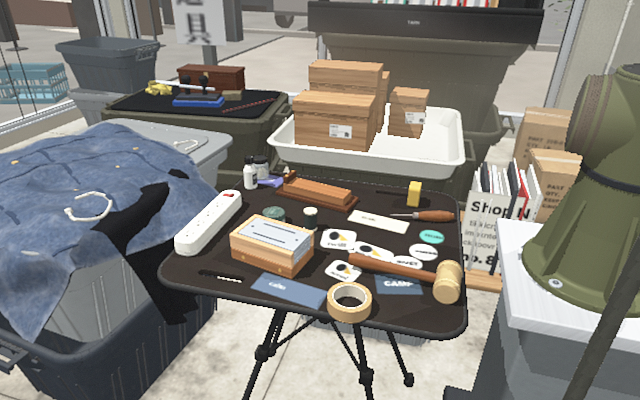

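View pics/wrist0.png

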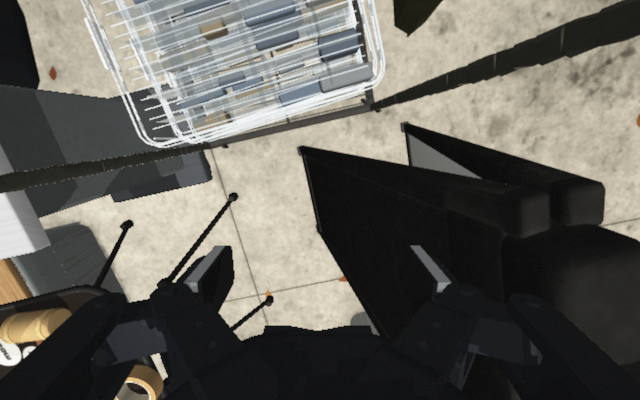

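The scene view shows the holder with plates at about (275,215), the block with its stop at (345,172), and the tin at (292,187). The spool is at (318,197) and the tape roll at (307,288).

```bash
cat > h.py <<'E'
import numpy as np, cv2
from scipy.spatial.transform import Rotation as R
from cell import *
def Rq(q): return R.from_quat(np.roll(q,-1)).as_matrix()
def model(n):
    m=camera_model(n); f=200/np.tan(np.radians(m['fov_y']/2))
    return dict(f=f,cx=m['cx'],cy=m['cy'],t=np.array(m['position']),R=Rq(m['rotation']))
def cloud(m,d):
    v,u=np.mgrid[0:d.shape[0],0:d.shape[1]]
    P=np.stack([(u-m['cx'])/m['f']*d,(v-m['cy'])/m['f']*d,d],-1)
    return P@m['R'].T+m['t']
def ray(m,uv,z):
    uv=np.atleast_2d(uv).astype(float)
    r=np.stack([(uv[:,0]-m['cx'])/m['f'],(uv[:,1]-m['cy'])/m['f'],np.ones(len(uv))],-1)@m['R'].T
    return m['t']+r*((z-m['t'][2])/r[:,2])[:,None]
def proj(m,P):
    p=(np.atleast_2d(P)-m['t'])@m['R']
    return np.stack([p[:,0]/p[:,2]*m['f']+m['cx'],p[:,1]/p[:,2]*m['f']+m['cy']],-1)
E
python3 - <<'E'
from h import *
for n in ["scene","side"]:
    m=model(n); p=np.load(f"pics/{n}0p.npy"); d=np.load(f"pics/{n}0.npy"); P=cloud(m,d)
    # table plane
    sel=(P[...,0]>0.35)&(P[...,0]<0.75)&(abs(P[...,1])<0.3)&(abs(P[...,2])<0.012)&(d>0)
    Q=P[sel]; A=np.c_[Q[:,:2],np.ones(len(Q))]; c=np.linalg.lstsq(A,Q[:,2],rcond=None)[0]
    print(n,len(Q),c,np.std(Q[:,2]-A@c))
    gx=0.0005; 
    # top-down orthographic-ish height map & colour for viewing
    Wd,Hh=800,560; im=np.zeros((Hh,Wd,3),np.uint8); S=1000
    # sample: x from .3 to .86 (up = +x), y from .4 to -.4 (left=+y)
    for (z,lab) in [(0.056,'z56'),(0.03,'z30')]:
        xs=0.86-np.arange(Hh)/S; ys=0.4-np.arange(Wd)/S
        X,Y=np.meshgrid(xs,ys,indexing='ij')
        uv=proj(m,np.stack([X,Y,np.full_like(X,z)],-1).reshape(-1,3)).reshape(Hh,Wd,2).astype(np.float32)
        o=cv2.remap(p,uv[...,0],uv[...,1],cv2.INTER_LINEAR)
        cv2.imwrite(f"pics/{n}_{lab}.png",o[:,:,::-1])
E
```

```text
scene 18192 [ 0.00087662 -0.00103939 -0.00039067] 0.0025760200817052177
side 19061 [ 0.00065055 -0.00338925  0.00089115] 0.002706595254219366
```

View pics/scene_z56.png

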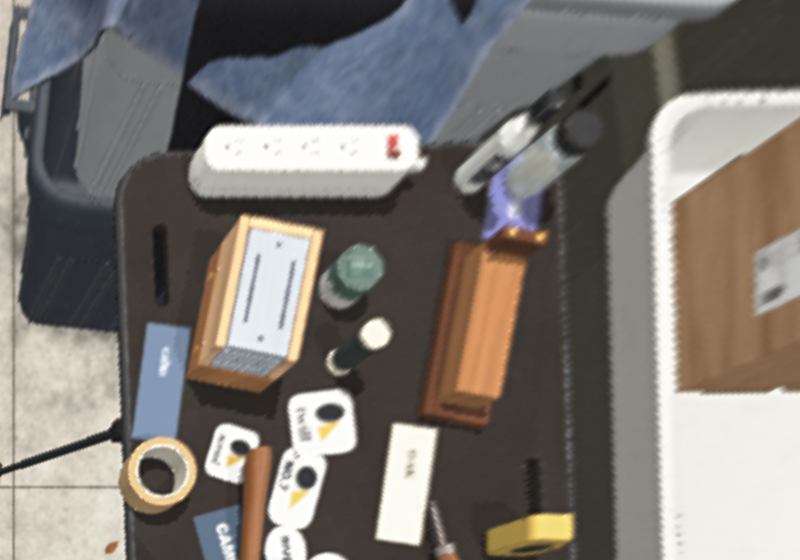

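View pics/side_z30.png

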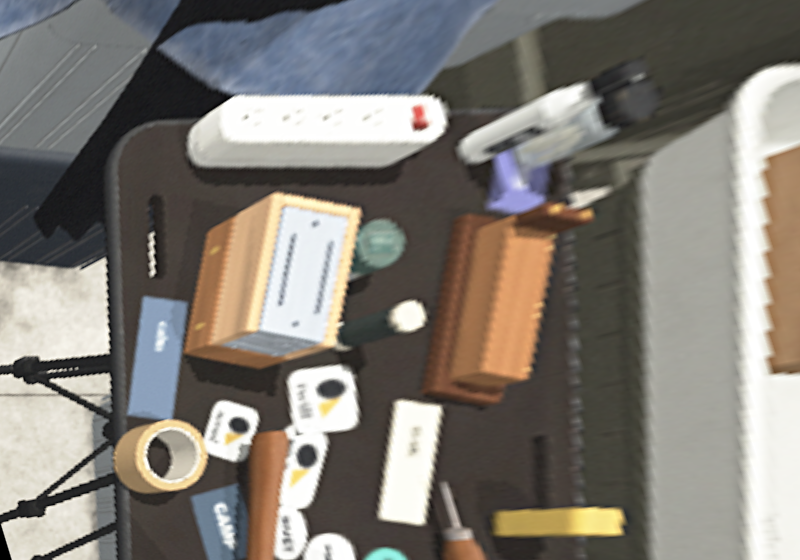

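The rectified view shows the plate top with its open front towards the robot, and the block on the right with the stop at its far (+x) end. Next I'll measure both.

```bash
cat > meas.py <<'E'
from h import *
def ortho(m,p,z,x0,x1,y0,y1,S=4000):
    Hh=int((x1-x0)*S); Wd=int((y1-y0)*S)
    xs=x1-np.arange(Hh)/S; ys=y1-np.arange(Wd)/S
    X,Y=np.meshgrid(xs,ys,indexing='ij')
    uv=proj(m,np.stack([X,Y,np.full_like(X,z)],-1).reshape(-1,3)).reshape(Hh,Wd,2).astype(np.float32)
    return cv2.remap(p,uv[...,0],uv[...,1],cv2.INTER_LINEAR)
E
python3 - <<'E'
from meas import *
for n in ["scene","side"]:
    m=model(n); p=np.load(f"pics/{n}0p.npy")
    o=ortho(m,p,0.056,0.46,0.66,0.05,0.25); cv2.imwrite(f"pics/{n}_pl.png",cv2.resize(o[:,:,::-1],(500,500)))
    b=ortho(m,p,0.030,0.42,0.66,-0.16,0.02); cv2.imwrite(f"pics/{n}_bl.png",cv2.resize(b[:,:,::-1],(450,600)))
    hsv=cv2.cvtColor(o,cv2.COLOR_RGB2HSV)
    mk=((o[...,2].astype(int)-o[...,0]>0)&(hsv[...,2]>175)).astype(np.uint8)
    mk=cv2.morphologyEx(mk,cv2.MORPH_OPEN,np.ones((9,9)))
    cs,_=cv2.findContours(mk,cv2.RETR_EXTERNAL,cv2.CHAIN_APPROX_NONE)
    c=max(cs,key=cv2.contourArea); r=cv2.minAreaRect(c)
    box=cv2.boxPoints(r); w=np.c_[0.66-box[:,1]/4000,0.25-box[:,0]/4000]
    print(n,'centre',0.66-r[0][1]/4000,0.25-r[0][0]/4000,'size',np.array(r[1])/4,r[2],'corners',w.round(4).tolist())
E
```

```text
scene centre 0.5672542495727539 0.1324563217163086 size [ 60.36182404 119.70970154] 11.266027450561523 corners [[0.5144000053405762, 0.1737000048160553], [0.6319000124931335, 0.15039999783039093], [0.6201000213623047, 0.09120000153779984], [0.5026999711990356, 0.11460000276565552]]
side centre 0.5702659759521485 0.13416052246093751 size [ 60.79698181 120.46128082] 11.222458839416504 corners [[0.5170999765396118, 0.17569999396800995], [0.6352999806404114, 0.15230000019073486], [0.6233999729156494, 0.09260000288486481], [0.505299985408783, 0.1160999983549118]]
```

```bash
python3 -c "
import cv2,numpy as np
a=[cv2.imread(f'pics/{n}_pl.png') for n in ['scene','side']]
cv2.imwrite('pics/pl2.png',cv2.resize(np.hstack(a),(800,400)))
a=[cv2.imread(f'pics/{n}_bl.png') for n in ['scene','side']]
cv2.imwrite('pics/bl2.png',cv2.resize(np.hstack(a),(800,533)))
"
```

```text
(no output)
```

View pics/pl2.png

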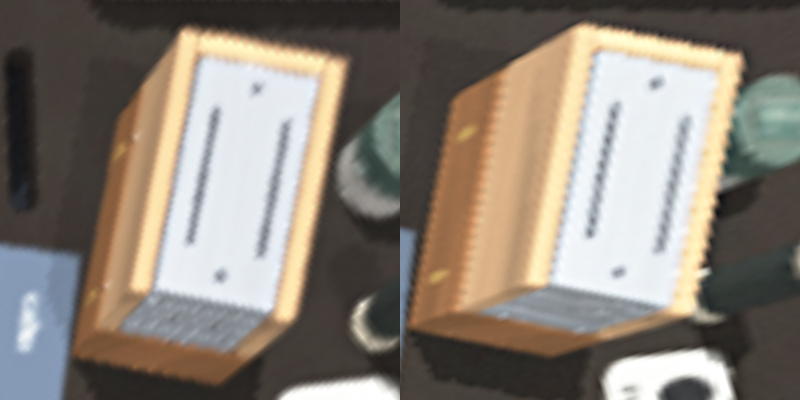

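View pics/bl2.png

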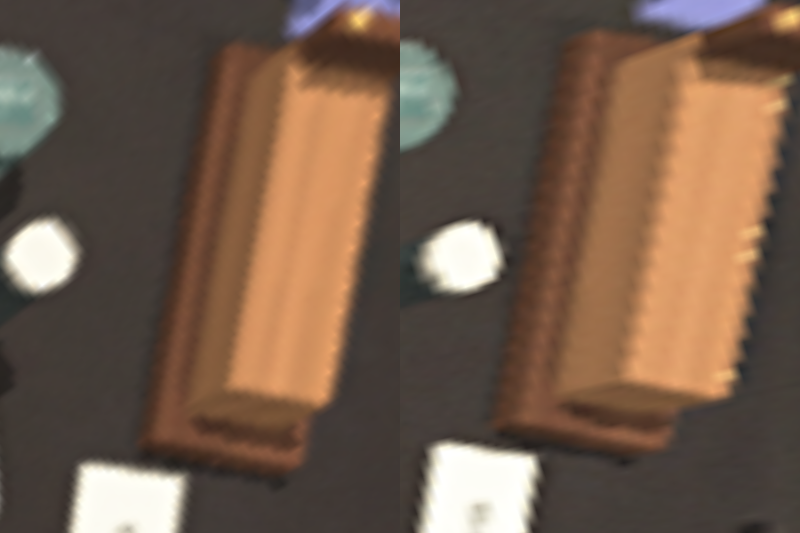

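```bash
cat >> h.py <<'E'
def delta(target,yaw=None,verbose=True):
    """tool-frame shift (mm) to world target; turn about tool z (deg) to bring tool -x axis to world yaw (deg)"""
    s=read_state(); Rt=Rq(s['orientation']); p=np.array(s['eef_pos'])
    d=Rt.T@(np.array(target)-p)*1000
    fwd=-Rt[:,0]; cur=np.degrees(np.arctan2(fwd[1],fwd[0]))
    # full rotation vector to tool pointing down with fwd yaw
    y=np.radians(cur if yaw is None else yaw)
    Rd=np.stack([[-np.cos(y),-np.sin(y),0],[-np.sin(y),np.cos(y),0],[0,0,-1]],1)
    rv=np.degrees(R.from_matrix(Rt.T@Rd).as_rotvec())
    print('t',round(s['time'],2),'pos',p.round(4),'yaw',round(cur,2),'shift',d.round(1),'turn',rv.round(2),'F',np.round(s['ft_force'],1),'w',round(s['grip_width'],4))
E
python3 - <<'E'
from h import *
print(nose_length); delta([0.58,0.10,0.25],-11.2)
m=model('wrist'); print(m['R'].round(3))
s=read_state(); Rt=Rq(s['orientation']); print((Rt.T@(m['t']-s['eef_pos'])).round(4), (Rt.T@m['R']).round(3).tolist())
E
```

```text
0.019
t 0.15 pos [0.1325 0.5848 0.2496] yaw -12.77 shift [-5.436e+02 -3.739e+02  1.000e-01] turn [-0.08 -0.   -1.57] F [ 0.2 -0.8  1.1] w 0.0851
[[ 0.221  0.941  0.255]
 [ 0.975 -0.213 -0.059]
 [-0.002  0.262 -0.965]]
[ 6.610e-02 -1.000e-04 -1.238e-01] [[-0.0, -0.965, -0.262], [1.0, -0.0, -0.0], [0.0, -0.262, 0.965]]
```

```bash
python3 -m handwheel '[[-38,-26,0,0,0,0],[-76,-52,0,0,0,0],[-114,-78,0,0,0,0],[-152,-104,0,0,0,0],[-190,-130,0,0,0,-1.6]]' 0
```

```text
time: 0.65
eef_pos: [0.2899, 0.4144, 0.2496]
orientation: [-0.0, 0.097, 0.995, -0.001]
ft_force: [-0.5, 0.3, 0.0]
grip_width: 0.0125
```

```bash
python3 -m handwheel '[[-38,-26,0,0,0,0],[-76,-52,0,0,0,0],[-114,-78,0,0,0,0],[-152,-104,0,0,0,0],[-190,-130,0,0,0,0]]'; python3 -c "
from h import *
delta([0.58,0.10,0.25],-11.2)"
```

```text
time: 1.15
eef_pos: [0.4522, 0.2486, 0.2498]
orientation: [-0.0, 0.097, 0.995, -0.001]
ft_force: [-0.1, 1.3, 0.3]
grip_width: 0.0
t 1.15 pos [0.4522 0.2486 0.2498] yaw -11.11 shift [-1.540e+02 -1.212e+02 -1.000e-01] turn [-0.08 -0.    0.09] F [-0.1  1.3  0.3] w 0.0
```

```bash
python3 -m handwheel '[[-15,-38,0,0,0,0],[-30,-76,0,0,0,0],[-50,-115,0,0,0,0],[-77,-153,0,0,0,0],[-77,-190,0,0,0,0]]'; python3 - <<'E'
from h import *
for i in range(1):
    s=read_state(); m=model('wrist'); p,d=read_camera('wrist'); s2=read_state(); m2=model('wrist')
    print(s['eef_pos'],s2['eef_pos'],np.abs(s['qvel']).max())
    cv2.imwrite("pics/w1.png",p[:,:,::-1]); np.save("pics/w1p.npy",p); np.save("pics/w1d.npy",d); np.savez("pics/w1m.npz",**m)
E
```

```text
time: 1.65
eef_pos: [0.4932, 0.0451, 0.2499]
orientation: [0.001, 0.097, 0.995, -0.001]
ft_force: [-0.5, -0.6, -0.7]
grip_width: -0.0003
[0.49315217 0.04511038 0.2498588 ] [0.49044801 0.04100733 0.24972117] 0.6901597389962656
```

View pics/w1.png

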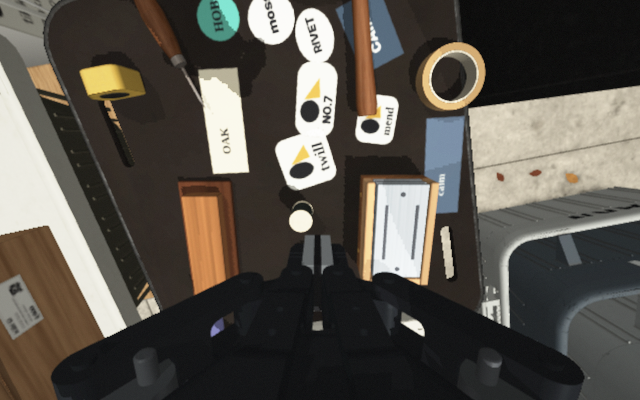

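```bash
python3 -m handwheel '[[-35,0,0,0,0,0],[-70,0,0,0,0,0],[-105,0,0,0,0,0],[-120,0,0,0,0,0],[-120,0,0,0,0,0]]'; python3 - <<'E'
from h import *
for i in range(1):
    s=read_state(); m=model('wrist'); p,d=read_camera('wrist'); s2=read_state(); m2=model('wrist')
    print(s['eef_pos'],s2['eef_pos'],np.abs(s['qvel']).max())
    cv2.imwrite("pics/w2.png",p[:,:,::-1]); np.save("pics/w2p.npy",p); np.save("pics/w2d.npy",d); np.savez("pics/w2m.npz",**m)
E
```

```text
time: 2.2
eef_pos: [0.6094, 0.0171, 0.2486]
orientation: [-0.001, 0.099, 0.995, -0.003]
ft_force: [-0.1, 0.3, -1.0]
grip_width: 0.0001
[0.60941722 0.01712082 0.24857867] [0.60805537 0.01744545 0.24874062] 0.05489001202174773
```

View pics/w2.png

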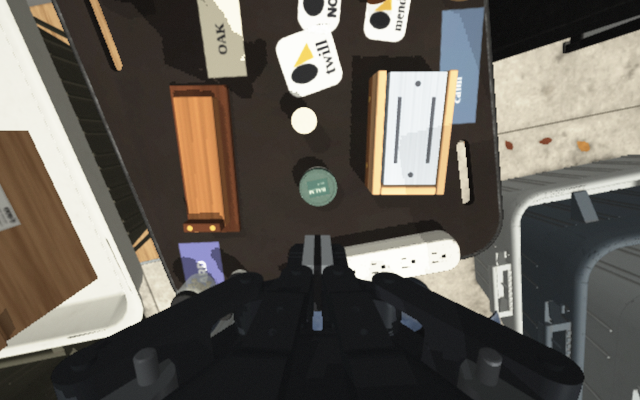

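```bash
python3 - <<'E'
from meas import *
m=dict(np.load('pics/w2m.npz')); p=np.load('pics/w2p.npy')
o=ortho(m,p,0.056,0.46,0.66,0.05,0.25)
hsv=cv2.cvtColor(o,cv2.COLOR_RGB2HSV)
mk=((o[...,2].astype(int)-o[...,0]>0)&(hsv[...,2]>165)).astype(np.uint8)
mk=cv2.morphologyEx(mk,cv2.MORPH_OPEN,np.ones((9,9)))
cs,_=cv2.findContours(mk,cv2.RETR_EXTERNAL,cv2.CHAIN_APPROX_NONE)
c=max(cs,key=cv2.contourArea); r=cv2.minAreaRect(c); box=cv2.boxPoints(r)
print('plate',0.66-r[0][1]/4000,0.25-r[0][0]/4000,np.array(r[1])/4,r[2],np.c_[0.66-box[:,1]/4000,0.25-box[:,0]/4000].round(4).tolist())
o2=o.copy(); cv2.drawContours(o2,[box.astype(int)],-1,(255,0,0),2)
b=ortho(m,p,0.030,0.42,0.66,-0.16,0.02)
hsv=cv2.cvtColor(b,cv2.COLOR_RGB2HSV)
for x in (0.48,0.52,0.56,0.60):
    row=b[int((0.66-x)*4000)]; print(x,[(round(0.02-j/4000,3),row[j].tolist()) for j in range(100,720,20)][::2])
vis=np.hstack([cv2.resize(o2,(400,400)),cv2.resize(b,(400,533))[:400]])
cv2.imwrite('pics/wm.png',cv2.resize(b,(450,600))[:,:,::-1]); cv2.imwrite('pics/wp.png',cv2.resize(o2,(400,400))[:,:,::-1])
E
```

```text
plate 0.5464663391113281 0.1529567337036133 [ 94.2338028  173.41569519] 11.309932708740234 [[0.4706999957561493, 0.21619999408721924], [0.6406999826431274, 0.18219999969005585], [0.6222000122070312, 0.08980000019073486], [0.4521999955177307, 0.12380000203847885]]
0.48 [(-0.005, [51, 46, 39]), (-0.015, [53, 46, 39]), (-0.025, [55, 48, 41]), (-0.035, [35, 29, 26]), (-0.045, [34, 30, 26]), (-0.055, [33, 30, 26]), (-0.065, [58, 35, 24]), (-0.075, [105, 62, 41]), (-0.085, [111, 65, 42]), (-0.095, [96, 57, 37]), (-0.105, [78, 46, 30]), (-0.115, [78, 47, 30]), (-0.125, [143, 92, 56]), (-0.135, [54, 46, 40]), (-0.145, [55, 47, 40]), (-0.155, [54, 46, 40])]
0.52 [(-0.005, [33, 29, 25]), (-0.015, [54, 46, 40]), (-0.025, [53, 47, 40]), (-0.035, [56, 49, 41]), (-0.045, [56, 49, 42]), (-0.055, [58, 50, 42]), (-0.065, [55, 48, 41]), (-0.075, [114, 69, 44]), (-0.085, [102, 67, 40]), (-0.095, [216, 147, 88]), (-0.105, [206, 138, 84]), (-0.115, [223, 153, 92]), (-0.125, [212, 144, 86]), (-0.135, [210, 141, 85]), (-0.145, [56, 49, 44]), (-0.155, [56, 49, 43])]
0.56 [(-0.005, [56, 47, 41]), (-0.015, [56, 48, 43]), (-0.025, [58, 49, 44]), (-0.035, [58, 49, 44]), (-0.045, [56, 47, 42]), (-0.055, [56, 48, 42]), (-0.065, [57, 47, 41]), (-0.075, [50, 42, 38]), (-0.085, [94, 55, 36]), (-0.095, [104, 68, 40]), (-0.105, [223, 152, 91]), (-0.115, [214, 146, 87]), (-0.125, [223, 152, 92]), (-0.135, [219, 148, 88]), (-0.145, [111, 67, 45]), (-0.155, [55, 47, 41])]
0.6 [(-0.005, [32, 28, 25]), (-0.015, [58, 51, 44]), (-0.025, [57, 49, 42]), (-0.035, [59, 51, 45]), (-0.045, [57, 51, 43]), (-0.055, [57, 50, 43]), (-0.065, [58, 51, 43]), (-0.075, [57, 49, 42]), (-0.085, [55, 38, 28]), (-0.095, [88, 52, 34]), (-0.105, [144, 93, 56]), (-0.115, [227, 158, 95]), (-0.125, [222, 151, 90]), (-0.135, [221, 149, 89]), (-0.145, [210, 141, 84]), (-0.155, [44, 38, 32])]
```

View pics/wm.png

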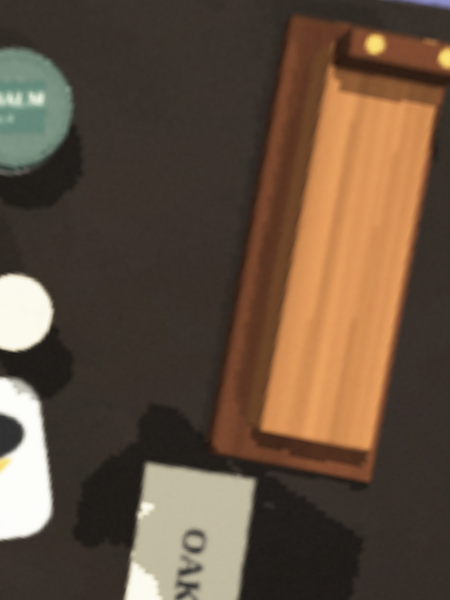

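View pics/wp.png

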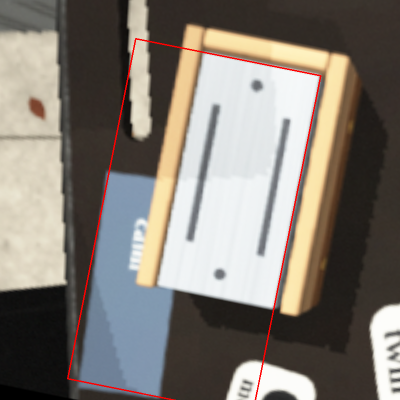

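```bash
cat >> meas.py <<'E'
def w_of(pt,x1,y1,S=4000): pt=np.atleast_2d(pt); return np.c_[x1-pt[:,1]/S,y1-pt[:,0]/S]
def rectfit(mk,x1,y1,k=9):
    mk=cv2.morphologyEx(mk.astype(np.uint8),cv2.MORPH_OPEN,np.ones((k,k)))
    mk=cv2.morphologyEx(mk,cv2.MORPH_CLOSE,np.ones((25,25)))
    cs,_=cv2.findContours(mk,cv2.RETR_EXTERNAL,cv2.CHAIN_APPROX_NONE)
    c=max(cs,key=cv2.contourArea); r=cv2.minAreaRect(c); box=cv2.boxPoints(r)
    C=w_of(r[0],x1,y1)[0]; W=w_of(box,x1,y1)
    e=[W[1]-W[0],W[2]-W[1]]; L=max(e,key=np.linalg.norm); L=L*np.sign(L[0])
    return C.round(4),np.degrees(np.arctan2(L[1],L[0])).round(2),(np.array(sorted(r[1]))/4).round(1),W.round(4).tolist(),mk,box
E
python3 - <<'E'
from meas import *
src=[('wrist',dict(np.load('pics/w2m.npz')),np.load('pics/w2p.npy'))]+[(n,model(n),np.load(f'pics/{n}0p.npy')) for n in('scene','side')]
tiles=[]
for n,m,p in src:
    o=ortho(m,p,0.056,0.46,0.66,0.05,0.25); h=cv2.cvtColor(o,cv2.COLOR_RGB2HSV)
    r=rectfit((h[...,1]<50)&(h[...,2]>165 if n!='wrist' else h[...,2]>110),0.66,0.25,15); print(n,'plate',*r[:4])
    cv2.drawContours(o,[r[5].astype(int)],-1,(255,0,0),2); tiles.append(cv2.resize(o,(250,250)))
    b=ortho(m,p,0.030,0.42,0.66,-0.18,0.02); h=cv2.cvtColor(b,cv2.COLOR_RGB2HSV)
    r=rectfit((h[...,1]>100)&(b[...,0]>(125 if n=='wrist' else 175)),0.66,0.02,15); print(n,'block',*r[:4])
    cv2.drawContours(b,[r[5].astype(int)],-1,(255,0,0),2); tiles.append(cv2.resize(b,(250,300)))
cv2.imwrite('pics/fit.png',np.vstack([np.hstack(tiles[0::2]),np.hstack(tiles[1::2])])[:,:,::-1])
E
```

```text
wrist plate [0.5697 0.1304] -11.22 [ 61.3 120.8] [[0.5163999795913696, 0.17219999432563782], [0.6348999738693237, 0.14869999885559082], [0.6230000257492065, 0.08860000222921371], [0.5044999718666077, 0.11209999769926071]]
wrist block [ 0.5558 -0.1199] -10.69 [ 47.2 148.1] [[0.48750001192092896, -0.08299999684095383], [0.6330000162124634, -0.11050000041723251], [0.6241999864578247, -0.15690000355243683], [0.47870001196861267, -0.12939999997615814]]
scene plate [0.5682 0.1321] -11.28 [ 63.3 123.1] [[0.5139999985694885, 0.17520000040531158], [0.6348000168800354, 0.15109999477863312], [0.6223999857902527, 0.08910000324249268], [0.5016000270843506, 0.11320000141859055]]
scene block [ 0.5534 -0.1187] -10.77 [ 45.5 146. ] [[0.4860000014305115, -0.0828000009059906], [0.6294000148773193, -0.10999999940395355], [0.6208999752998352, -0.15469999611377716], [0.47749999165534973, -0.1274999976158142]]
side plate [0.5707 0.1333] -11.08 [ 65.4 122.6] [[0.5167999863624573, 0.17710000276565552], [0.6370999813079834, 0.15360000729560852], [0.6245999932289124, 0.08940000087022781], [0.5041999816894531, 0.11299999803304672]]
side block [ 0.5564 -0.1169] -10.53 [ 49.1 146.3] [[0.48899999260902405, -0.07940000295639038], [0.6327999830245972, -0.10610000044107437], [0.6237999796867371, -0.15440000593662262], [0.47999998927116394, -0.12770000100135803]]
```

View pics/fit.png

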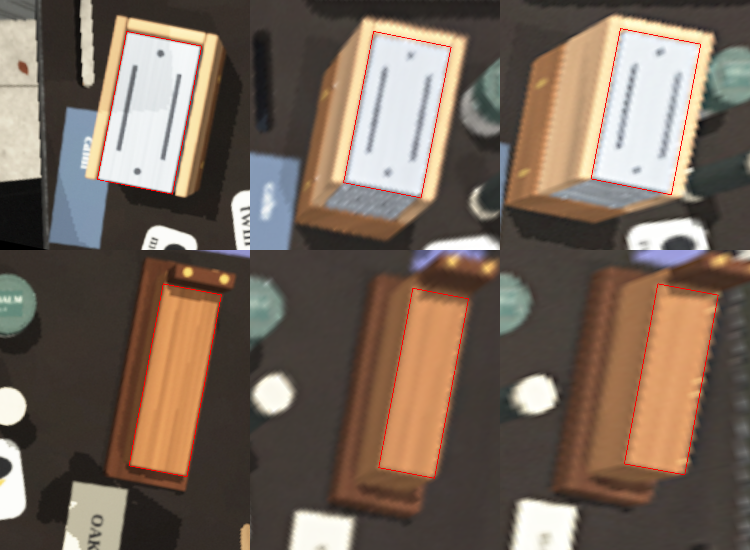

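```bash
python3 - <<'E'
from h import *
delta([0.581,0.1297,0.095],-11.2)
E
```

```text
t 2.25 pos [0.6081 0.0174 0.2487] yaw -11.38 shift [ 48.4 105.6 153.2] turn [-0.34 -0.12 -0.18] F [-0.1  0.9 -0.4] w -0.0
```

```bash
python3 -m handwheel '[[15,35,10,0,0,0],[32,72,35,0,0,0],[48,105,70,0,0,0],[48,106,110,0,0,0],[48,106,150,-0.3,-0.1,-0.2]]'; python3 -m handwheel '[[0,0,0,0,0,0],[0,0,0,0,0,0],[0,0,0,0,0,0],[0,0,0,0,0,0],[0,0,0,0,0,0]]';python3 -c "
from h import *
delta([0.581,0.1297,0.075],-11.2)"
```

```text
time: 2.75
eef_pos: [0.5798, 0.1319, 0.0975]
orientation: [0.0, 0.096, 0.995, -0.0]
ft_force: [0.8, 0.4, -0.5]
grip_width: 0.0003
time: 3.25
eef_pos: [0.5812, 0.1319, 0.0995]
orientation: [0.002, 0.096, 0.995, 0.0]
ft_force: [0.5, -0.2, 0.1]
grip_width: -0.0002
t 3.25 pos [0.5812 0.1319 0.0995] yaw -11.02 shift [-0.2 -2.3 24.5] turn [0.05 0.18 0.18] F [ 0.5 -0.2  0.1] w -0.0002
```

```bash
python3 -m handwheel '[[0,-1,5,0,0,0],[0,-2,10,0,0,0],[0,-2,15,0,0,0],[0,-2,20,0,0,0],[0,-2,20,0,0,0]]';python3 -c "
from h import *
delta([0.581,0.1297,0.075],-11.2)"
```

```text
time: 3.75
eef_pos: [0.58, 0.1298, 0.0782]
orientation: [0.001, 0.096, 0.995, 0.0]
ft_force: [0.1, -0.2, 0.0]
grip_width: 0.0004
t 3.75 pos [0.58   0.1298 0.0782] yaw -11.02 shift [-1.   0.1  3.2] turn [0.01 0.07 0.18] F [ 0.1 -0.2  0. ] w 0.0004
```

```bash
python3 -m handwheel '[[0,0,1,0,0,0],[0,0,2,0,0,0],[0,0,2.5,0,0,0],[0,0,3,0,0,0],[0,0,3,0,0,0]]'; python3 -c "
from h import *
delta([0.581,0.1297,0.075],-11.2)"
```

```text
time: 4.25
eef_pos: [0.58, 0.1298, 0.0753]
orientation: [0.001, 0.096, 0.995, 0.0]
ft_force: [-0.3, 0.7, -0.1]
grip_width: 0.0001
t 4.25 pos [0.58   0.1298 0.0753] yaw -11.02 shift [-1.   0.1  0.3] turn [0.01 0.07 0.18] F [-0.3  0.7 -0.1] w 0.0001
```

```bash
python3 -m handwheel '[[0,0,0.5,0,0,0],[0,0,0.8,0,0,0],[0,0,1,0,0,0],[0,0,1,0,0,0],[0,0,1,0,0,0]]'
```

```text
time: 4.75
eef_pos: [0.5803, 0.1299, 0.0751]
orientation: [0.001, 0.096, 0.995, 0.0]
ft_force: [-1.0, -0.4, 4.9]
grip_width: 0.0001
```

```bash
python3 -m handwheel '[[0,0,1,0,0,0],[0,0,1.4,0,0,0],[0,0,1.8,0,0,0],[0,0,1.8,0,0,0],[0,0,1.8,0,0,0]]'
```

```text
time: 5.25
eef_pos: [0.5812, 0.1301, 0.075]
orientation: [0.002, 0.096, 0.995, 0.001]
ft_force: [-3.1, -0.9, 11.7]
grip_width: -0.0003
```

```bash
python3 -m handwheel '[[2,0,1.8,0,0,0],[5,0,1.8,0,0,0],[8,0,1.8,0,0,0],[11,0,1.8,0,0,0],[14,0,1.8,0,0,0]]'; python3 - <<'E'
from h import *
delta([0.581,0.1297,0.075],-11.2)
p,d=read_camera('side'); cv2.imwrite('pics/s1.png',cv2.resize(p[160:320,180:420,::-1],(720,480)))
E
```

```text
time: 5.75
eef_pos: [0.5699, 0.1331, 0.0751]
orientation: [0.005, 0.096, 0.995, 0.001]
ft_force: [3.0, 0.2, 6.8]
grip_width: 0.0001
t 5.75 pos [0.5699 0.1331 0.0751] yaw -11.03 shift [-11.5  -1.2   0.2] turn [0.18 0.52 0.17] F [3.  0.2 6.8] w 0.0001
```

View pics/s1.png

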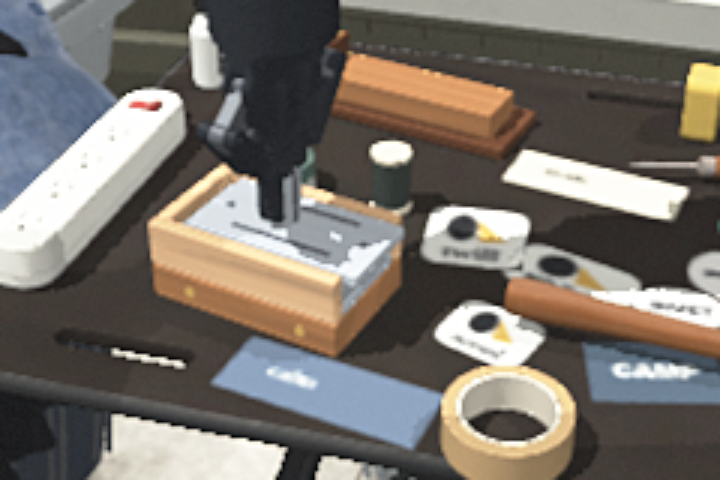

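```bash
python3 -m handwheel '[[1,0,2,0,0,0],[4,0,2.2,0,0,0],[8,0,2.2,0,0,0],[12,0,2.2,0,0,0],[15,0,2.2,0,0,0]]'; python3 - <<'E'
from meas import *
delta([0.581,0.1297,0.075],-11.2)
for n in('scene','side'):
    m=model(n);p,d=read_camera(n); o=ortho(m,p,0.056,0.44,0.66,0.05,0.25); cv2.imwrite(f'pics/{n}2.png',cv2.resize(o,(500,550))[:,:,::-1])
E
```

```text
time: 6.3
eef_pos: [0.5578, 0.1359, 0.075]
orientation: [0.008, 0.096, 0.995, 0.001]
ft_force: [2.7, -2.7, 9.2]
grip_width: -0.0
t 6.3 pos [0.5578 0.1359 0.075 ] yaw -11.05 shift [-24.   -1.6   0.4] turn [0.21 0.86 0.15] F [ 2.7 -2.7  9.2] w -0.0
```

View pics/side2.png

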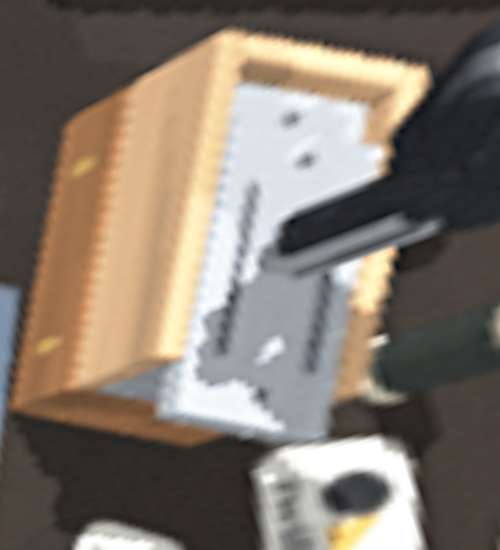

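```bash
python3 -m handwheel '[[1,0,2,0,0.4,0],[4,0,2.2,0,0.6,0],[8,0,2.2,0,0.6,0],[12,0,2.2,0,0.6,0],[14,0,2.2,0,0.6,0]]'; python3 -c "
from h import *
delta([0.581,0.1297,0.075],-11.2)"
```

```text
time: 6.9
eef_pos: [0.5467, 0.1383, 0.075]
orientation: [0.005, 0.096, 0.995, 0.002]
ft_force: [2.8, -3.2, 10.7]
grip_width: 0.0005
t 6.9 pos [0.5467 0.1383 0.075 ] yaw -11.07 shift [-35.3  -1.9   0.4] turn [0.24 0.61 0.13] F [ 2.8 -3.2 10.7] w 0.0005
```

```bash
python3 -m handwheel '[[1,0,2,0,0.4,0],[5,0,2.2,0,0.5,0],[9,0,2.2,0,0.5,0],[12,0,2.2,0,0.5,0],[12,0,2.2,0,0.5,0]]'; python3 - <<'E'
from meas import *
delta([0.581,0.1297,0.075],-11.2)
t=[]
for n in('scene','side'):
    m=model(n);p,d=read_camera(n); o=ortho(m,p,0.056,0.44,0.66,0.05,0.25); t.append(cv2.resize(o,(400,440)))
cv2.imwrite('pics/c3.png',np.hstack(t)[:,:,::-1])
E
```

```text
time: 7.4
eef_pos: [0.5377, 0.1405, 0.075]
orientation: [0.004, 0.097, 0.995, 0.002]
ft_force: [0.1, -2.7, 11.0]
grip_width: -0.0002
t 7.4 pos [0.5377 0.1405 0.075 ] yaw -11.09 shift [-44.6  -2.2   0.4] turn [0.27 0.45 0.11] F [ 0.1 -2.7 11. ] w -0.0002
```

View pics/c3.png

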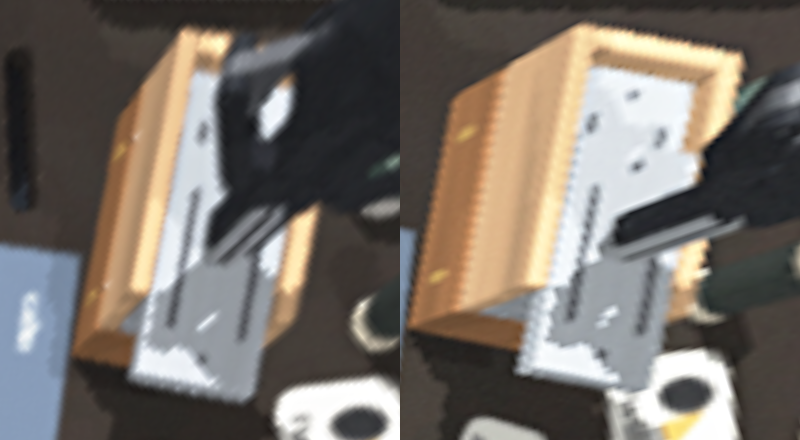

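```bash
python3 -m handwheel '[[0,0,-15,0,0,0],[0,0,-45,0,0,0],[0,0,-80,0,0,0],[0,0,-110,0,0,0],[0,0,-110,0,0,0]]'; python3 - <<'E'
from meas import *
delta([0.49,0.149,0.12],-11.2)
tiles=[]
for n in('wrist','scene','side'):
    m=model(n);p,d=read_camera(n)
    if n=='wrist': cv2.imwrite('pics/w4.png',p[:,:,::-1])
    o=ortho(m,p,0.056,0.44,0.66,0.05,0.25); h=cv2.cvtColor(o,cv2.COLOR_RGB2HSV)
    r=rectfit((h[...,1]<50)&(h[...,2]>(110 if n=='wrist' else 165)),0.66,0.25,15); print(n,*r[:4])
    cv2.drawContours(o,[r[5].astype(int)],-1,(255,0,0),2); tiles.append(cv2.resize(o,(260,286)))
cv2.imwrite('pics/c4.png',np.hstack(tiles)[:,:,::-1])
E
```

```text
time: 8.0
eef_pos: [0.5396, 0.1408, 0.1897]
orientation: [0.008, 0.097, 0.995, 0.003]
ft_force: [1.0, 0.3, 0.1]
grip_width: -0.0001
t 8.0 pos [0.5396 0.1408 0.1897] yaw -11.1 shift [51.3 -2.1 68.9] turn [0.47 0.83 0.11] F [1.  0.3 0.1] w -0.0001
wrist [0.5216 0.1402] -6.36 [ 71.4 165.6] [[0.4433000087738037, 0.18490000069141388], [0.6079000234603882, 0.1665000021457672], [0.6000000238418579, 0.09560000151395798], [0.43540000915527344, 0.11389999836683273]]
scene [0.5436 0.1382] -11.15 [ 63.1 157.6] [[0.4724000096321106, 0.1843000054359436], [0.6269999742507935, 0.15389999747276306], [0.614799976348877, 0.09200000017881393], [0.4602000117301941, 0.12250000238418579]]
side [0.5306 0.1437] 6.67 [103.6 194. ] [[0.6209999918937683, 0.20640000700950623], [0.6330000162124634, 0.10360000282526016], [0.44029998779296875, 0.08100000023841858], [0.42829999327659607, 0.18389999866485596]]
```

View pics/c4.png

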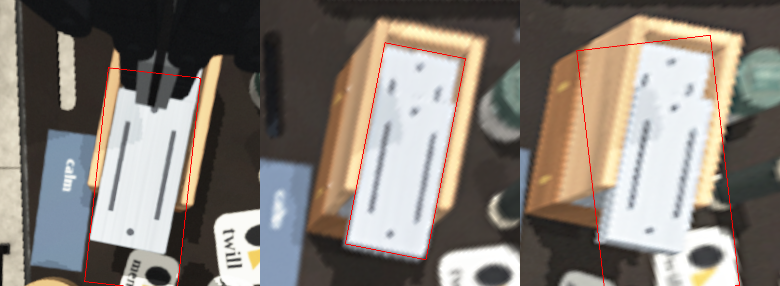

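View pics/w4.png

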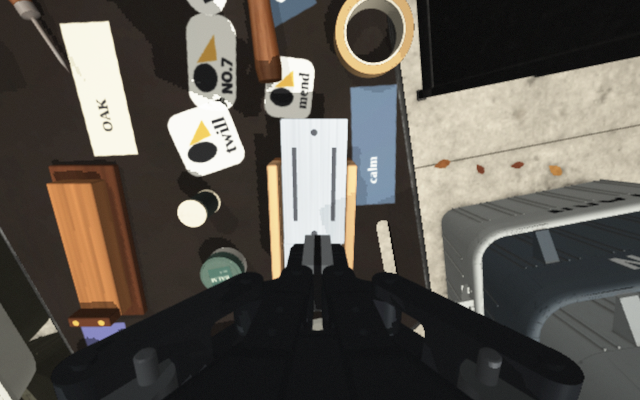

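```bash
python3 -m handwheel '[[15,-1,0,0,0,0],[35,-2,0,0.5,0.8,0],[51,-2,0,0.5,0.8,0],[51,-2,25,0.5,0.8,0],[51,-2,65,0.5,0.8,0]]' 1; python3 -m handwheel '[[0,0,15,0,0,0],[0,0,25,0,0,0],[0,0,30,0,0,0],[0,0,30,0,0,0],[0,0,30,0,0,0]]'; python3 - <<'E'
from meas import *
delta([0.489,0.148,0.05],-11.2)
p,d=read_camera('wrist');cv2.imwrite('pics/w5.png',p[:,:,::-1])
p,d=read_camera('side'); cv2.imwrite('pics/s5.png',cv2.resize(p[160:320,180:420,::-1],(720,480)))
E
```

```text
time: 8.65
eef_pos: [0.4869, 0.1489, 0.1198]
orientation: [-0.002, 0.096, 0.995, -0.001]
ft_force: [0.6, -0.2, -1.0]
grip_width: 0.0725
time: 9.15
eef_pos: [0.4872, 0.1489, 0.0904]
orientation: [-0.002, 0.096, 0.995, -0.001]
ft_force: [0.4, 0.7, -0.4]
grip_width: 0.0853
t 9.15 pos [0.4872 0.1489 0.0904] yaw -11.05 shift [-2.  -0.5 40.4] turn [-0.13 -0.19  0.15] F [ 0.4  0.7 -0.4] w 0.0853
```

View pics/w5.png

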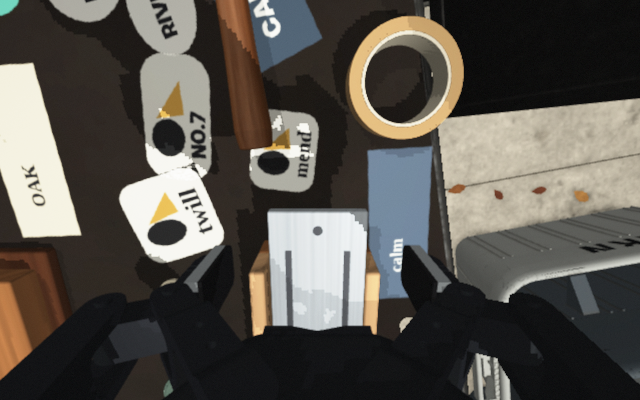

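View pics/s5.png

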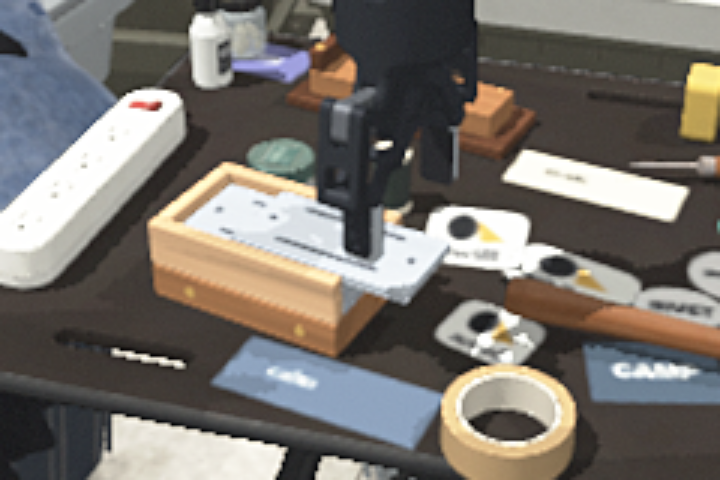

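```bash
python3 -m handwheel '[[-2,0,10,0,0,0],[-2,0,20,0,0,0],[-2,0,30,0,0,0],[-2,0,40,0,0,0],[-2,0,40,0,0,0]]'; python3 - <<'E'
from meas import *
delta([0.489,0.148,0.05],-11.2)
E
```

```text
time: 9.75
eef_pos: [0.4878, 0.1481, 0.0487]
orientation: [-0.003, 0.096, 0.995, -0.001]
ft_force: [-0.3, 0.0, 0.6]
grip_width: 0.0857
t 9.75 pos [0.4878 0.1481 0.0487] yaw -11.06 shift [-1.2  0.2 -1.3] turn [-0.2  -0.33  0.14] F [-0.3  0.   0.6] w 0.0857
```

```bash
python3 -m handwheel '[[0,0,0,0,0,0],[0,0,0,0,0,0],[0,0,0,0,0,0],[0,0,0,0,0,0],[0,0,0,0,0,0]]' 0; python3 - <<'E'
from meas import *
delta([0.489,0.148,0.05],-11.2)
E
```

```text
time: 10.25
eef_pos: [0.4879, 0.1481, 0.049]
orientation: [-0.003, 0.096, 0.995, -0.001]
ft_force: [-0.8, -0.3, 1.0]
grip_width: 0.0589
t 10.25 pos [0.4879 0.1481 0.049 ] yaw -11.06 shift [-1.1  0.1 -1. ] turn [-0.19 -0.3   0.15] F [-0.8 -0.3  1. ] w 0.0589
```

```bash
python3 -m handwheel '[[0,0,-4,0,0,0],[0,0,-9,0,0,0],[0,0,-16,0,0,0],[0,0,-25,0,0,0],[0,0,-36,0,0,0]]'; python3 - <<'E'
from meas import *
delta([0.489,0.148,0.05],-11.2)
p,d=read_camera('side'); cv2.imwrite('pics/s6.png',cv2.resize(p[160:320,180:420,::-1],(720,480)))
E
```

```text
time: 10.75
eef_pos: [0.4879, 0.1482, 0.0857]
orientation: [-0.003, 0.096, 0.995, -0.001]
ft_force: [-0.3, -0.1, -3.2]
grip_width: 0.0588
t 10.75 pos [0.4879 0.1482 0.0857] yaw -11.06 shift [-1.3  0.2 35.7] turn [-0.2  -0.32  0.14] F [-0.3 -0.1 -3.2] w 0.0588
```

View pics/s6.png

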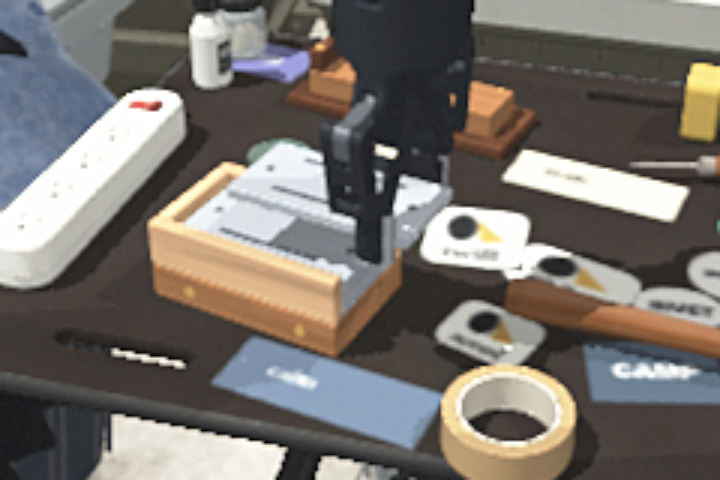

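```bash
python3 -m handwheel '[[0,0,-20,0,0,0],[0,-10,-45,0,0,0],[0,-35,-60,0,0,0],[-2,-70,-65,0,0,0],[-5,-105,-65,0,0,0]]'; python3 -c "
from h import *
delta([0.522,-0.113,0.15],-10.7)"
```

```text
time: 11.3
eef_pos: [0.475, 0.044, 0.1547]
orientation: [-0.0, 0.096, 0.995, -0.001]
ft_force: [0.9, -0.5, -2.8]
grip_width: 0.0588
t 11.3 pos [0.475  0.044  0.1547] yaw -10.98 shift [ -76.  -145.2    4.9] turn [-0.08 -0.   -0.28] F [ 0.9 -0.5 -2.8] w 0.0588
```

```bash
python3 -m handwheel '[[-18,-35,0,0,0,0],[-36,-70,0,0,0,0],[-54,-105,0,0,0,0],[-76,-145,0,0,0,0.3],[-76,-145,0,0,0,0.3]]'; python3 -m handwheel '[[0,0,0,0,0,0],[0,0,0,0,0,0],[0,0,0,0,0,0],[0,0,0,0,0,0],[0,0,0,0,0,0]]'; python3 - <<'E'
from meas import *
delta([0.522,-0.113,0.08],-10.7)
t=[]
for n in('scene','side','wrist'):
    p,d=read_camera(n); np.save(f'pics/{n}7p.npy',p)
    cv2.imwrite(f'pics/{n}7.png',p[:,:,::-1]); t.append(cv2.resize(p[100:260,230:470] if n!='wrist' else p,(400,267) if n!='wrist' else (800,500))) 
    np.savez(f'pics/{n}7m.npz',**model(n))
cv2.imwrite('pics/c7.png',np.hstack(t[:2])[:,:,::-1])
E
```

```text
time: 11.8
eef_pos: [0.5241, -0.1178, 0.1556]
orientation: [0.002, 0.101, 0.995, -0.002]
ft_force: [-0.6, 0.8, -3.3]
grip_width: 0.0587
time: 12.3
eef_pos: [0.524, -0.117, 0.1557]
orientation: [0.001, 0.1, 0.995, -0.002]
ft_force: [-0.1, 0.3, -3.3]
grip_width: 0.0586
t 12.3 pos [ 0.524  -0.117   0.1557] yaw -11.52 shift [ 3.   3.8 75.7] turn [-0.22  0.19 -0.82] F [-0.1  0.3 -3.3] w 0.0586
```

View pics/c7.png

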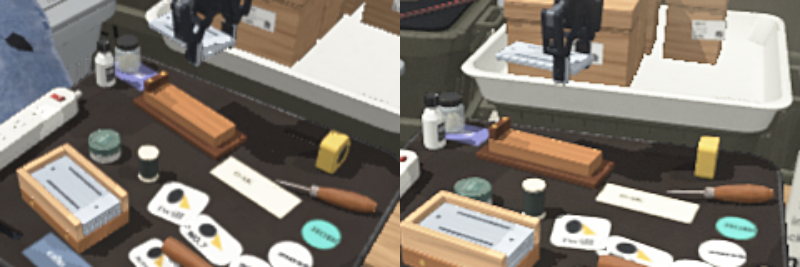

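View pics/wrist7.png

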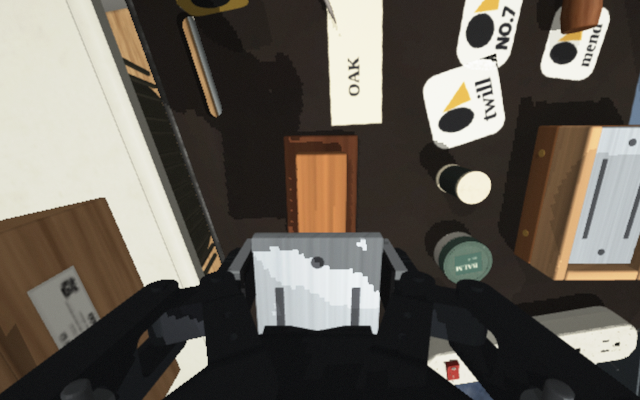

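```bash
python3 - <<'E'
from meas import *
m=dict(np.load('pics/wrist7m.npz')); p=np.load('pics/wrist7p.npy')
h=cv2.cvtColor(p,cv2.COLOR_RGB2HSV)
for v in (160,175,190,205,220):
    row=np.where((p[v,260:370,0]>150)&(h[v,260:370,1]>90))[0]+260
    a,b=row.min()-.5,row.max()+.5
    A=ray(m,[[a,v],[b,v],[(a+b)/2,v]],0.03); print(v,a,b,A[:,:2].round(4).tolist(),round(np.linalg.norm(A[1]-A[0]),4))
col=np.where(p[130:220,322,0]>150)[0]+130; print(col.min()); print(ray(m,[[322,col.min()-.5]],0.03))
# plate mask edges
for v in (240,250,260,300):
    row=np.where((h[v,:,1]<60)&(p[v,:,0]>80))[0]; row=row[(row>240)&(row<395)]; print(v,row.min(),row.max())
c=p[215:245,300]; print(c[:,0].tolist())
E
```

```text
160 295.5 345.5 [[0.4845, -0.1294], [0.4933, -0.0861], [0.4889, -0.1078]] 0.0442
175 296.5 345.5 [[0.4977, -0.1315], [0.5065, -0.0885], [0.5021, -0.11]] 0.0439
190 296.5 345.5 [[0.5112, -0.1345], [0.5201, -0.0909], [0.5156, -0.1127]] 0.0446
205 297.5 345.5 [[0.5252, -0.1367], [0.534, -0.0933], [0.5296, -0.115]] 0.0443
220 297.5 344.5 [[0.5395, -0.1399], [0.5482, -0.0968], [0.5439, -0.1184]] 0.044
155
[[ 0.48443944 -0.10553681  0.03      ]]
240 247 388
250 241 394
260 241 394
300 255 380
[209, 208, 207, 208, 208, 207, 208, 206, 207, 206, 207, 206, 205, 205, 206, 207, 207, 161, 91, 94, 96, 97, 106, 126, 136, 133, 134, 133, 133, 133]
```

```bash
python3 -m handwheel '[[1,2,20,0,0,-0.4],[2,4,45,-0.2,0.2,-0.8],[2,4,75,-0.2,0.2,-0.8],[2,4,98,-0.2,0.2,-0.8],[2,4,98,-0.2,0.2,-0.8]]'; python3 - <<'E'
from meas import *
delta([0.5225,-0.1133,0.033],-10.7)
t=[]
for n in('scene','side'):
    p,d=read_camera(n); t.append(cv2.resize(p[100:220,270:420],(400,320)) )
cv2.imwrite('pics/c8.png',np.hstack(t[:2])[:,:,::-1])
p,d=read_camera('wrist'); cv2.imwrite('pics/w8.png',p[:,:,::-1])
E
```

```text
time: 12.95
eef_pos: [0.5203, -0.1127, 0.0547]
orientation: [-0.003, 0.094, 0.996, 0.0]
ft_force: [-1.3, 0.5, -2.9]
grip_width: 0.0584
t 12.95 pos [ 0.5203 -0.1127  0.0547] yaw -10.75 shift [-2.4 -0.1 21.7] turn [-0.01 -0.35 -0.05] F [-1.3  0.5 -2.9] w 0.0584
```

View pics/c8.png

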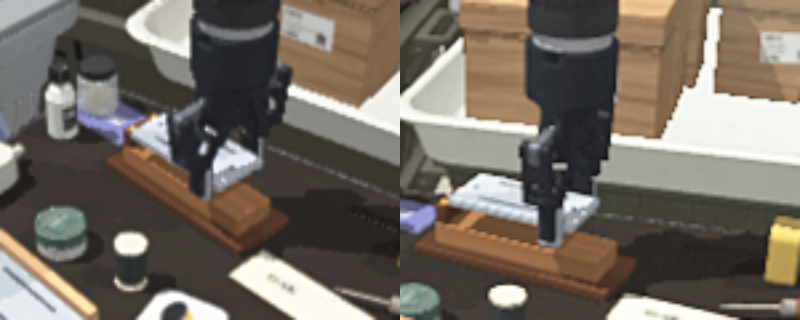

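View pics/w8.png

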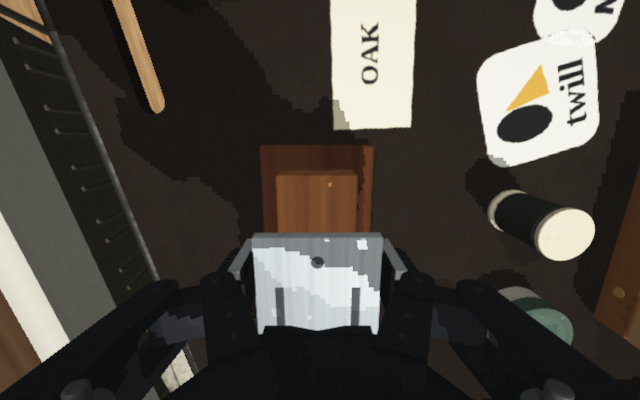

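```bash
python3 -m handwheel '[[0,0,5,0,0,0],[0,0,10,0,-0.3,0],[0,0,15,0,-0.3,0],[0,0,19,0,-0.3,0],[0,0,20,0,-0.3,0]]'; python3 - <<'E'
from meas import *
delta([0.5307,-0.115,0.031],-10.7)
E
```

```text
time: 13.6
eef_pos: [0.5234, -0.1135, 0.0381]
orientation: [0.003, 0.094, 0.996, -0.0]
ft_force: [0.2, -0.1, -2.7]
grip_width: 0.0587
t 13.6 pos [ 0.5234 -0.1135  0.0381] yaw -10.75 shift [-7.4 -0.1  7.1] turn [-0.02  0.31 -0.05] F [ 0.2 -0.1 -2.7] w 0.0587
```

```bash
python3 -m handwheel '[[0,0,2,0,0,0],[0,0,4,0,0.3,0],[0,0,5,0,0.3,0],[0,0,6,0,0.3,0],[0,0,6,0,0.3,0]]'; python3 - <<'E'
from meas import *
delta([0.5307,-0.115,0.031],-10.7)
E
```

```text
time: 14.1
eef_pos: [0.5235, -0.1135, 0.032]
orientation: [-0.0, 0.094, 0.996, -0.0]
ft_force: [-1.0, -0.2, -2.3]
grip_width: 0.0585
t 14.1 pos [ 0.5235 -0.1135  0.032 ] yaw -10.76 shift [-7.4 -0.1  1. ] turn [-0.02 -0.   -0.06] F [-1.  -0.2 -2.3] w 0.0585
```

```bash
python3 -m handwheel '[[0,0,0.5,0,0,0],[0,0,1,0,0,0],[0,0,1,0,0,0],[0,0,1.2,0,0,0],[0,0,1.2,0,0,0]]'; python3 - <<'E'
from meas import *
delta([0.5307,-0.115,0.031],-10.7)
t=[]
for n in('scene','side'):
    p,d=read_camera(n); t.append(cv2.resize(p[100:220,270:420],(400,320)) )
cv2.imwrite('pics/c9.png',np.hstack(t[:2])[:,:,::-1])
E
```

```text
time: 14.6
eef_pos: [0.5236, -0.1135, 0.0311]
orientation: [0.0, 0.094, 0.996, -0.0]
ft_force: [-1.4, 0.1, 1.0]
grip_width: 0.0587
t 14.6 pos [ 0.5236 -0.1135  0.0311] yaw -10.75 shift [-7.3 -0.1  0.1] turn [-0.02  0.02 -0.05] F [-1.4  0.1  1. ] w 0.0587
```

View pics/c9.png

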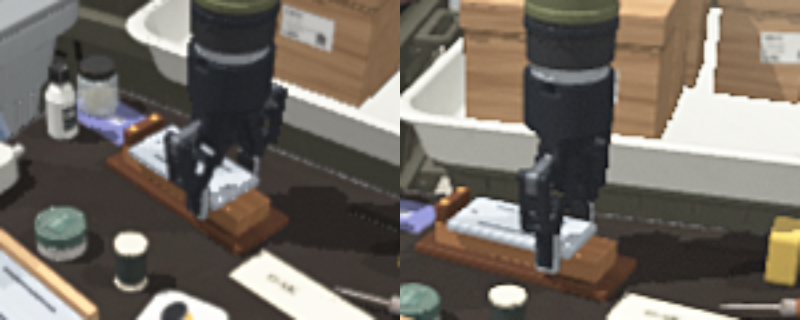

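```bash
python3 -m handwheel '[[-1,0,0,0,0,0],[-2.5,0,0,0,0,0],[-4,0,0,0,0,0],[-5,0,0,0,0,0],[-5,0,0,0,0,0]]'; python3 -m handwheel '[[-0.5,0,0,0,0,0],[-1,0,0,0,0,0],[-1.5,0,0,0,0,0],[-2,0,0,0,0,0],[-2,0,0,0,0,0]]'
```

```text
time: 15.2
eef_pos: [0.5286, -0.1145, 0.0311]
orientation: [0.0, 0.094, 0.996, -0.0]
ft_force: [-0.9, -0.6, 0.5]
grip_width: 0.0584
time: 15.7
eef_pos: [0.5286, -0.1145, 0.031]
orientation: [-0.002, 0.094, 0.996, -0.0]
ft_force: [-8.4, 1.3, 7.9]
grip_width: 0.0587
```

```bash
python3 -m handwheel '[[-0.5,0,0,0,0,0],[-0.5,0,0,0,0,0],[-0.5,0,-0.2,0,0,0],[-0.5,0,-0.2,0,0,0],[-0.5,0,-0.2,0,0,0]]'; python3 -m handwheel '[[0,0,0,0,0,0],[0,0,0,0,0,0],[0,0,0,0,0,0],[0,0,0,0,0,0],[0,0,0,0,0,0]]' 1; python3 - <<'E'
from meas import *
delta([0.5307,-0.115,0.031],-10.7)
p,d=read_camera('wrist'); cv2.imwrite('pics/w10.png',p[:,:,::-1])
E
```

```text
time: 16.2
eef_pos: [0.5286, -0.1145, 0.0311]
orientation: [-0.002, 0.094, 0.996, -0.0]
ft_force: [-4.9, 0.3, 3.5]
grip_width: 0.0589
time: 16.7
eef_pos: [0.529, -0.1146, 0.0311]
orientation: [-0.002, 0.094, 0.996, -0.0]
ft_force: [0.0, 0.6, -0.1]
grip_width: 0.0855
t 16.7 pos [ 0.529  -0.1146  0.0311] yaw -10.76 shift [-1.8 -0.1  0.1] turn [-0.03 -0.19 -0.06] F [ 0.   0.6 -0.1] w 0.0855
```

View pics/w10.png

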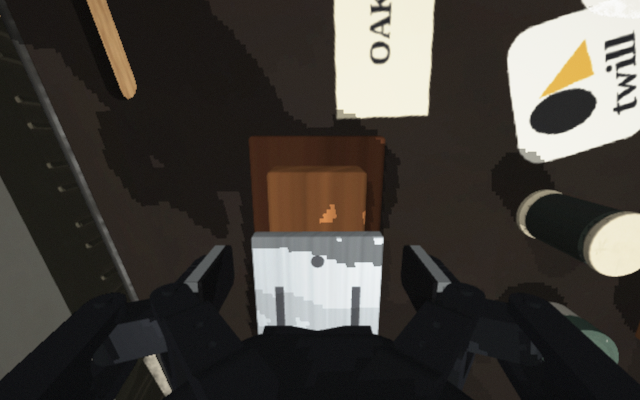

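Both fingers are clear of the plate, which looks centred over the bar. I'll go straight up, then check from above.

```bash
python3 -m handwheel '[[0,0,-10,0,0,0],[0,0,-30,0,0,0],[0,0,-60,0,0,0],[0,0,-100,0,0,0],[-20,0,-145,0,0,0]]'; python3 -m handwheel '[[-30,0,-25,0,0,0],[-60,20,-50,0,0,0],[-85,40,-60,0,0,0],[-85,40,-60,0,0,0],[-85,40,-60,0,0,0]]' 0; python3 -m handwheel '[[0,0,0,0,0,0],[0,0,0,0,0,0],[0,0,0,0,0,0],[0,0,0,0,0,0],[0,0,0,0,0,0]]'; python3 - <<'E'
from meas import *
delta([0.5307,-0.115,0.031],-10.7)
tiles=[]
for n in('wrist','scene','side'):
    m=model(n);p,d=read_camera(n); cv2.imwrite(f'pics/{n}11.png',p[:,:,::-1]); np.save(f'pics/{n}11p.npy',p); np.savez(f'pics/{n}11m.npz',**m)
    o=ortho(m,p,0.038,0.42,0.66,-0.18,0.02); h=cv2.cvtColor(o,cv2.COLOR_RGB2HSV)
    try:
        r=rectfit((h[...,1]<50)&(h[...,2]>(110 if n=='wrist' else 165)),0.66,0.02,15); print(n,*r[:4])
        cv2.drawContours(o,[r[5].astype(int)],-1,(255,0,0),2)
    except Exception as e: print(n,e)
    tiles.append(cv2.resize(o,(260,312)))
cv2.imwrite('pics/c11.png',np.hstack(tiles)[:,:,::-1])
E
```

```text
time: 17.25
eef_pos: [0.5462, -0.1177, 0.1772]
orientation: [-0.004, 0.094, 0.996, 0.0]
ft_force: [1.6, -0.9, -0.4]
grip_width: 0.0852
time: 17.75
eef_pos: [0.6377, -0.094, 0.2367]
orientation: [-0.004, 0.093, 0.996, -0.0]
ft_force: [-1.2, 0.3, -0.3]
grip_width: 0.0126
time: 18.25
eef_pos: [0.6374, -0.0942, 0.2368]
orientation: [-0.004, 0.093, 0.996, -0.0]
ft_force: [0.1, -0.2, 0.5]
grip_width: 0.0
t 18.25 pos [ 0.6374 -0.0942  0.2368] yaw -10.73 shift [ 99.4 -40.1 206.6] turn [-0.04 -0.44 -0.03] F [ 0.1 -0.2  0.5] w 0.0
wrist [ 0.5697 -0.1221] -10.48 [ 60.9 120.6] [[0.5159000158309937, -0.0812000036239624], [0.6345999836921692, -0.1031000018119812], [0.6234999895095825, -0.16300000250339508], [0.504800021648407, -0.14110000431537628]]
scene [ 0.5667 -0.1194] -11.31 [ 64.4 121.9] [[0.5131999850273132, -0.07590000331401825], [0.6327000260353088, -0.0997999981045723], [0.6201000213623047, -0.16290000081062317], [0.5005999803543091, -0.13899999856948853]]
side [ 0.57   -0.1165] -10.88 [ 71. 123.] [[0.5163999795913696, -0.07000000029802322], [0.6370999813079834, -0.09319999814033508], [0.6237000226974487, -0.16300000250339508], [0.503000020980835, -0.1396999955177307]]
```

View pics/c11.png

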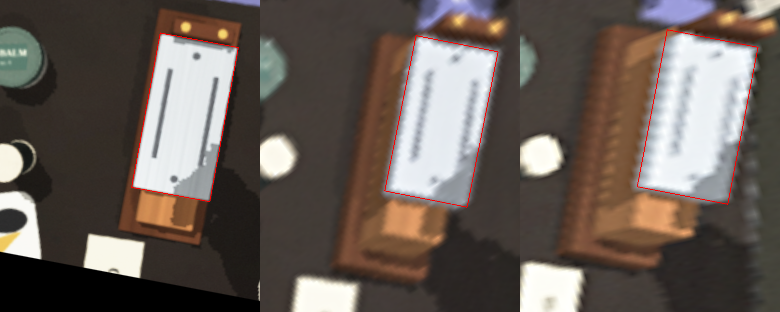

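View pics/wrist11.png

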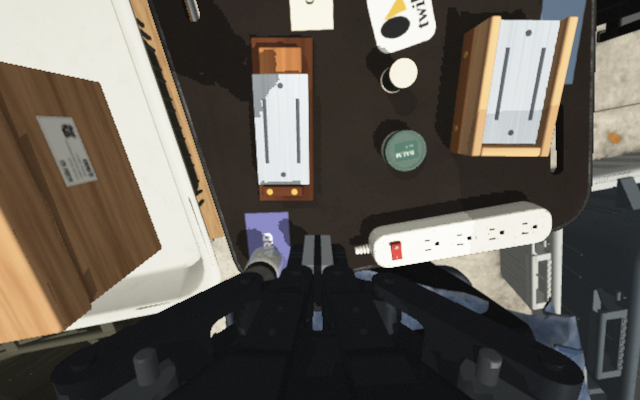

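```bash
python3 - <<'E'
from meas import *
tiles=[]
for n in('wrist','scene','side'):
    m=dict(np.load(f'pics/{n}11m.npz')); p=np.load(f'pics/{n}11p.npy')
    o=ortho(m,p,0.048,0.46,0.66,0.05,0.25); h=cv2.cvtColor(o,cv2.COLOR_RGB2HSV)
    r=rectfit((h[...,1]<50)&(h[...,2]>(110 if n=='wrist' else 165)),0.66,0.25,15); print(n,*r[:4])
    cv2.drawContours(o,[r[5].astype(int)],-1,(255,0,0),2); tiles.append(cv2.resize(o,(260,260)))
m=dict(np.load('pics/wrist11m.npz')); p=np.load('pics/wrist11p.npy')
o=ortho(m,p,0.038,0.59,0.65,-0.18,-0.08,8000); tiles2=cv2.resize(o,(780,468))
cv2.imwrite('pics/c12.png',np.vstack([np.hstack(tiles),tiles2[:330]])[:,:,::-1])
E
```

```text
wrist [0.5696 0.1313] -11.18 [ 59.5 120.3] [[0.5163999795913696, 0.1720999926328659], [0.6344000101089478, 0.14880000054836273], [0.6229000091552734, 0.09040000289678574], [0.504800021648407, 0.11379999667406082]]
scene [0.5674 0.1307] -11.24 [ 60.9 122.7] [[0.5131000280380249, 0.17260000109672546], [0.6334999799728394, 0.1485999971628189], [0.6215999722480774, 0.08889999985694885], [0.5012000203132629, 0.1128000020980835]]
side [0.5696 0.1309] -11.09 [ 59.6 122.1] [[0.5153999924659729, 0.17190000414848328], [0.635200023651123, 0.14839999377727509], [0.6237999796867371, 0.08990000188350677], [0.5038999915122986, 0.11339999735355377]]
```

View pics/c12.png

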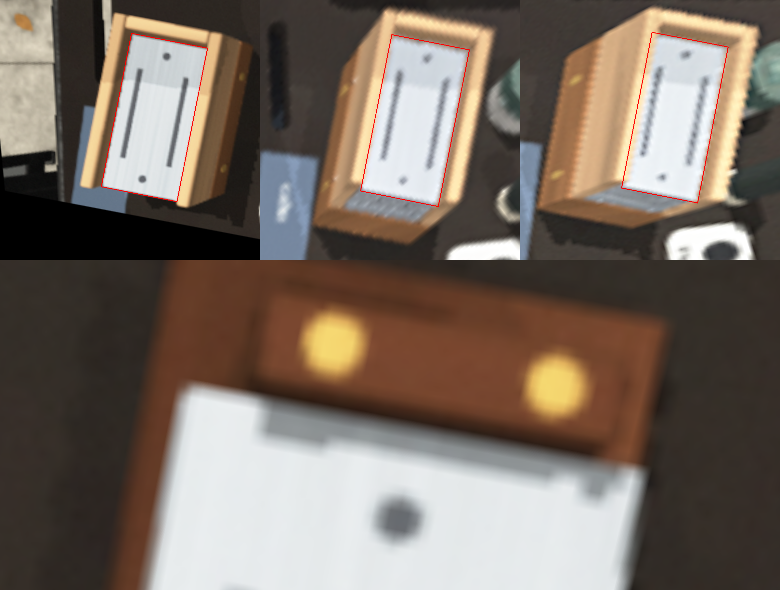

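```bash
python3 - <<'E'
from cell import *
print(read_state()['time']); print(finish_job())
E
```

```text
18.4
the job is handed in; nothing more can be done
None
```

The top plate is on the marking block with its end against the stop, and I handed the job in at 18.4 s. The hand-in reports no verdict, so the checks below are my own measurements.

**What I did:** I pressed the closed fingertips on the plate, with 7–12 N measured at the end of each move. I slid it about 42 mm out of the holder, and it looked flat throughout. I gripped the freed end by its sides (about 59 mm opening), lifted the plate level and set it on the block. Then I pushed it in until I felt about 8 N against the stop, opened the fingers and moved clear.

**Last checks:**

| Check | Result |
|---|---|
| Plate position (wrist camera) | Centre (0.5697, -0.1221), against a target of about (0.569, -0.122) |
| Plate angle (wrist camera) | -10.5°, against -10.7° for the block |
| Gap at the stop | None visible in the close-up; about 28 mm of bare bar at the other end, as expected |
| Second plate | Centre within about 1 mm of the top plate's first measured position, on the same line |
| Third and fourth plates | Not measured on their own; the stack looked undisturbed |
| Tin, spool and tape roll | Positions not measured at the end; the arm never touched them. Tin and spool looked unmoved; tape roll out of the last picture I viewed |
| Gripper | Clear of everything, no contact force |

**Disagreements:**
- **Camera fits:** The scene and side cameras put the plate centre 2–3 mm and about 6 mm from the wrist camera's reading. The side camera's rectangle was too wide (71 mm for a 60 mm plate), so I relied on the wrist view and the felt contact with the stop.
- **Stop position:** The push touched the stop about 2 mm before I had calculated, which is within the camera calibration error.

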